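Clip the snap hook onto the gearbox's lifting bow

TASK

The gearbox is about to be hoisted off the bench: clip the loose steel snap hook onto one leg of the lifting bow on its top cover, pushing the sprung gate against the leg until the leg is inside the hook and the gate has flicked fully shut behind it. Leave the hook lying flat on the gearbox's cover, clipped to the bow, and do not disturb the tools and parts round about.

Things in the scene. Friction and masses are not known exactly. Their poses are not given: they have to be found in the camera images.
- snap_hook: loose forged steel snap hook of round bar, 176 mm long, 70 mm wide, 14 mm thick, about 0.4 kg, lying flat. Origin under the middle of its neck, on the underside; z up, x from tail eye to bow. The neck is the place to grip from above, fingers closing along y: a bar with flat sides, 16 mm wide, 14 mm high, x -20 to 20 mm. Tail eye: x -64 to -16 mm, 49 mm across.
- hook_mouth (a point): point of the hook at x 66, y -24 mm, mid-thickness (7 mm up): middle of the mouth, on the shut gate, which closes the hook's -y side. Gate: straight 10 mm bar along x from pivot (36, -24) to free end (79, -24). Nose end at (80, -24); from there the 14 mm round body bar runs through (98, -20), (105, 2), (98, 20), (74, 32), (59, 32), (44, 26) back to the neck (hook frame x, y in mm).
- hook_seat (a point): point of the hook at x 66, y 20 mm, 7 mm up: where the centre of a 10 mm leg lies when it is past the mouth and touches the spine. Moving the hook straight along its -y onto a leg that meets the gate at x 58 to 74 mm swings the gate in; the leg slips past the gate's free end at y 5 to 19 mm (latest near the pivot), then the gate springs shut. Drawing the hook back along -x also frees it.
- gate (a joint): the hook's sprung gate, hinge about the hook's z: 0 = shut (bearing on the nose line), positive = swung inwards, to 1.3 rad; it cannot swing outwards. A spring always drives it shut: about 4 N at its free end, 5 to 6 N when wide open.
- gearbox: grey right-angle gearbox, fixed, heavy, feet 186 x 166 mm, stub shafts low on its -x and +y sides. Origin: centre of its underside, on the bench; z up. Its flat bare top cover, 180 mm along x, 150 mm along y, is 92 mm above the bench. In its middle stands the lifting bow: an upside-down U of 10 mm round bar in the plane x = 0, two vertical legs at y = +38 and -38 mm, its top 57 mm above the cover.
- leg_left (a point): point on the axis of the bow's leg at the gearbox's y = +38 mm, 20 mm above the cover. The leg is a straight vertical 10 mm bar up to 32 mm above the cover, with a weld pad 19 mm across and 2 mm high at its foot.
- leg_right (a point): the same point of the other leg, at the gearbox's y = -38 mm
- ratchet: ratchet with black handle, 184 mm long, loose; a bystander, origin under its middle
- screwdriver_2: blue-handled screwdriver, 176 mm long, loose; a bystander, origin under its middle
- marker: white marker with black cap, 130 mm long, loose; a bystander, origin under its middle

How it is judged:
On the way:
1. one leg of the bow is inside the hook and the gate has sprung shut behind it (value of joint gate below 0.08 rad and ((x of leg_left in the frame of snap_hook between 0.04 and 0.098 m and y of leg_left in the frame of snap_hook between -0.022 and 0.027 m and z of leg_left in the frame of snap_hook between 0 and 0.045 m) or (x of leg_right in the frame of snap_hook between 0.04 and 0.098 m and y of leg_right in the frame of snap_hook between -0.022 and 0.027 m and z of leg_right in the frame of snap_hook between 0 and 0.045 m))), for 0.1 s.
At the end, for the whole second after the job is handed in: A leg of the lifting bow stands inside the hook (in the hook's own frame x 40 to 98 mm, y -22 to 27 mm, the hook between 0 and 45 mm below the leg's marked point), the gate is shut (under 0.08 rad), and the hook lies still and flat on the cover (tilted less than 0.25 rad), released (all of step 1 and angle between snap_hook's own z axis and vertical below 0.25 rad and linear speed of snap_hook below 0.02 m/s and angular speed of snap_hook below 0.2 rad/s); the robot touches nothing.
It fails at once if a bystanding tool or part is shifted by more than 40 mm (distance of any of ratchet, screwdriver_2, marker from where it was at the start of the episode above 0.04 m).
It also fails if it takes over 45 s, if anything falls off the work surface, if the arm or the gripper's body presses on something with over 40 N, if the wrist force passes 120 N, or if a joint passes its speed limit or range.

ROBOT

A 6-joint arm with a two-finger parallel gripper is mounted at the origin on a cart in front of the work surface, level with it; the furniture and walls round the work are solid. World frame = base frame: x ahead of the robot, y to its left, z up, the work surface at z = 0. Lengths are in m, angles in rad, forces in N, time in s.
With the tool pointing down it reaches from about 0.3 to 0.825 m from the base axis. Payload 5.4 kg.
Tool frame: the origin (TCP) lies at the very end of the fingers, on their centre line; the grasp point (between the pads) lies 19 mm behind it; z points along the fingers, y is the line along which they close (so a half turn about z gives the same grasp; the last joint's range is limited). The gripper opens to 92 mm and grips with 3 to 60 N. Pads are 20 mm wide; open, the fingers measure 128 mm over their backs; the gripper's body (75 mm by 189 mm) begins 69 mm behind the grasp point.
Start: joints at [1.134, 0.158, 1.597, -0, 1.386, -0.21], TCP at [0.129, 0.56, 0.215] pointing down, gripper open.
Joint ranges: [-2.91, 2.91], [-0.94, 2.29], [0.18, 2.7], [-1.29, 4.43], [0.17, 2.64], [-3, 3]. Speed limits (rad/s): [2.57, 2.57, 3.14, 3.14, 3.14, 3.14].

INTERFACE

Orientations are given as a 3x3 rotation matrix whose columns are the frame's x, y, z axes.
In Python, from bench import ctrl gives the robot as it stands.
- The arm moves only by the shell command python3 -m creep 'ROWS' [FORCE]. ROWS is JSON, a list of rows, each an object with "gripper": the gripper command: -1 is fully open, 1 is shut, values between are in proportion; "travel": the shift along the tool's x, y, z as a fraction of full scale, a list of three; "angular": the turn, a rotation vector about the tool's x, y, z as a fraction of full scale, a list of three. In form: [{"gripper": gripper, "travel": [x, y, z], "angular": [wx, wy, wz]}, ...]. A call has 1 to 20 rows; each row shifts and turns the commanded pose from where the row before left it, along the tool's axes as they then stand; what a row does not reach is not made up. Full scale, the value 1, is 0.025 m for a shift and 6 degrees for a turn. A row lasts 1/8 s, in which the tool goes at most 62.5 mm and 10.7 degrees, less where a joint would pass 70% of its speed; a pose out of reach is approached as far as the arm can. A call with a number of a shift or a turn outside -1 to 1 is refused whole. A call with a gripper value outside its range is refused whole. The fingers move at their own pace and stop on an object; FORCE is the grip in N (left out, the last holds). Time passes only in rows, so rows that do not move let the fingers close. It gives the time, the measured TCP pose, the force, the opening and the grip force at its end, in the units of the state.
- ctrl.get_obs(): the state, without advancing time (a new reading comes with each control period).
- ctrl.grab_frame(name): name is "side" or "top"; returns the picture (400x640x3 uint8, red, green, blue); there is no depth.
- ctrl.camera_info(name): a dict with "intrinsics" (3x3 intrinsics, pixels), "D" ([k1, k2, p1, p2, k3] as OpenCV has them; the pictures are not rectified), "origin" and "rotation" of the camera in the world. Camera axes: x right, y up, looking along -z (the intrinsics and any distortion apply to the point x, -y, -z); pixel columns grow to the right and rows downward; lengths in m; the calibration is good to about 2 mm. A picture is of the moment at which its call begins. camera_info takes no time and is no camera call.
- ctrl.hand_in(): hands the job in; it is judged then, once.
Trained networks look in the newest picture that a camera, given by its name, has taken for a name from the list of things; names that differ only in an ending like _2 or _b are one class to them, and where a whole thing is asked for, a point or a joint stands for the part that bears it (a point fixed in the world has none). Each returns a list of dicts, best first, with "conf" (0 to 1); they miss things now and then, are a little off and sometimes report something else, mostly with a low value. They report only what shows in the picture. A call takes as long as a camera call.
- ctrl.cut_out(thing, camera): "pixels" (400x640 bool, what is visible of it) and "rect" ([centre column, centre row, width, height] in pixels, round what is visible of it).
- ctrl.pinpoint(thing, camera): "point" ([row, column] in pixels: a listed point, or the origin of a listed thing).
The state is a dict: "t": time; "qpos": joint angles; "qvel": joint speeds; "tau": joint torques, N m; "tcp_pos": TCP position; "ee_rot": TCP orientation; "force": force on the tool from outside, world axes, zero at the start; "moment": the same for the moment, N m; "width": opening from 0.0 (shut) to 1.0 (fully open); "gripper_force": force on a finger pad.
Only numpy, scipy, OpenCV 4.12 (cv2) and the standard library are available. Lean on these libraries where they do the work, as an engineer would, in place of code of your own. Each camera call takes 0.05 s, during which the arm holds its last target. There are 200 camera calls.

## Working session

There is one attempt and no reset: what is moved stays moved. The work goes in short steps, Python scripts to look and compute and a shell command to move; the robot and the scene stay as the last step left them, time stands still between calls to the robot, and variables do not carry over. Pictures are saved under pics/ and viewed, at most 10 in all, crops included, and the job is handed in when it is done.

```bash
mkdir -p pics
cat > h.py <<'E'
import numpy as np, cv2
from bench import ctrl
def ray(cam,px):  # px (col,row)
    c=ctrl.camera_info(cam); K=np.array(c["intrinsics"]);D=np.array(c["D"])
    u=cv2.undistortPoints(np.array([[px]],float),K,D)[0,0]
    d=np.array(c["rotation"])@np.array([u[0],-u[1],-1.]); return np.array(c["origin"]),d
def at_z(cam,px,z):
    o,d=ray(cam,px); return o+d*(z-o[2])/d[2]
def tri(p1,p2): # top px, side px
    (o1,d1),(o2,d2)=ray("top",p1),ray("side",p2)
    s=np.linalg.lstsq(np.c_[d1,-d2],o2-o1,rcond=None)[0]
    a,b=o1+s[0]*d1,o2+s[1]*d2; return (a+b)/2,np.linalg.norm(a-b)
def snap(cam,fn):
    im=ctrl.grab_frame(cam); cv2.imwrite("pics/"+fn,im[:,:,::-1]); return im
E
python3 - <<'E'
from h import *
np.set_printoptions(precision=4,suppress=True)
print(ctrl.get_obs())
for cam in("top","side"):
    snap(cam,cam+"0.png")
    c=ctrl.camera_info(cam);print(cam,np.array(c["origin"]),np.array(c["rotation"]).tolist())
    for t in("snap_hook","hook_mouth","hook_seat","gearbox","leg_left","leg_right","ratchet","screwdriver_2","marker"):
        for r in ctrl.pinpoint(t,cam)[:2]:
            print(cam,t,round(r["conf"],2),np.round(r["point"],1))
E
```

```text
{'t': 0.0, 'qpos': array([ 1.1339,  0.159 ,  1.5982, -0.    ,  1.3862, -0.2101]), 'qvel': array([-0.0002, -0.001 , -0.0006,  0.0006,  0.0005,  0.0008]), 'tau': array([ -0.0014, -38.5568, -32.2109,   0.07  ,   0.0378,  -0.0001]), 'tcp_pos': array([0.1291, 0.5597, 0.2136]), 'ee_rot': array([[-0.9744,  0.2248, -0.0008],
       [ 0.2248,  0.9744, -0.0017],
       [ 0.0004, -0.0018, -1.    ]]), 'force': array([-0.3465, -0.3515, -0.3219]), 'moment': array([ 0.0001, -0.0335, -0.0144]), 'gripper_force': 0.0, 'width': 1.00279766013389}
top [ 0.4696 -0.0697  1.2151] [[-0.021615190372114672, 0.9980918452777457, -0.057839881874375325], [-0.9996532653707575, -0.02244673138739054, -0.013765655945300876], [-0.015037705235816417, 0.05752227951052347, 0.9982309626439936]]
top snap_hook 0.97 [205.7 368.5]
top hook_mouth 0.88 [189.6 389.1]
top hook_seat 0.81 [181.5 374.9]
top hook_seat 0.54 [168.4 305.2]
top gearbox 0.72 [198.3 221.9]
top gearbox 0.28 [237.9 310.1]
top leg_left 0.28 [198.6 222.8]
top leg_right 0.63 [204.1 226.3]
top ratchet 0.94 [169.1 306.2]
top screwdriver_2 0.79 [237.  313.1]
top marker 0.49 [220.3 455.6]
side [-0.1669 -0.1744  0.897 ] [[0.16315748162711252, 0.7312351873921427, -0.662325250091431], [-0.9865505372196642, 0.12764561703585153, -0.10210109677730615], [0.009883000591448619, 0.670075889113401, 0.7422268043719485]]
side snap_hook 0.65 [238.3 360.4]
side snap_hook 0.31 [178.5 186.1]
side hook_mouth 0.92 [225.  383.6]
side hook_seat 0.56 [218.  370.6]
side gearbox 0.94 [211.3 209.9]
side leg_left 0.78 [176.4 186.5]
side leg_right 0.7 [184.7 211.4]
side ratchet 0.88 [199.4 304.1]
side screwdriver_2 0.67 [251.2 291.2]
side marker 0.78 [269.6 461.9]
```

View pics/top0.png

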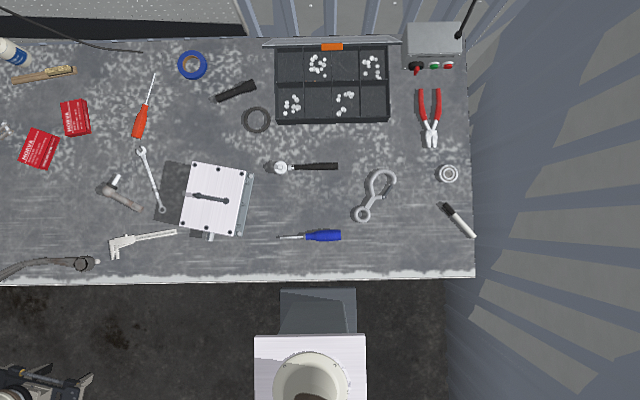

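View pics/side0.png

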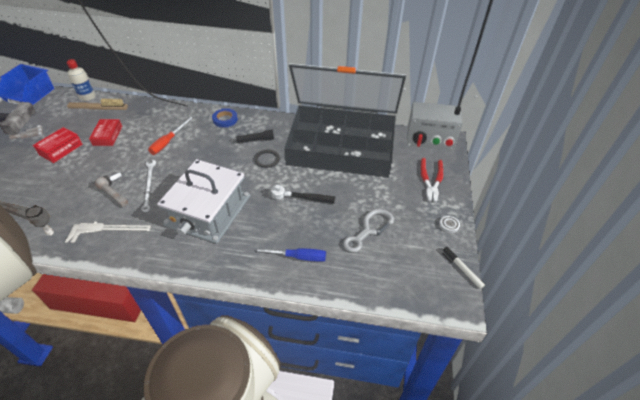

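Run:
```python
from h import *
np.set_printoptions(precision=4,suppress=True)
f=lambda r,c:(c,r)
print("neck",at_z("top",f(205.7,368.5),0),at_z("side",f(238.3,360.4),0))
print("mouth",at_z("top",f(189.6,389.1),.007),at_z("side",f(225,383.6),.007))
print("seat",at_z("top",f(181.5,374.9),.007),at_z("side",f(218,370.6),.007))
print("gb",at_z("top",f(198.3,221.9),0),at_z("side",f(211.3,209.9),0))
print("L",at_z("top",f(198.6,222.8),.112),at_z("side",f(176.4,186.5),.112))
print("R",at_z("top",f(204.1,226.3),.112),at_z("side",f(184.7,211.4),.112))
for n,a,b in(("rat",(169.1,306.2),(199.4,304.1)),("scr",(237,313.1),(251.2,291.2)),("mark",(220.3,455.6),(269.6,461.9))):
    print(n,at_z("top",f(*a),0),at_z("side",f(*b),0))
```

```text
neck [ 0.5173 -0.1797  0.    ] [ 0.5185 -0.1784  0.    ]
mouth [ 0.562  -0.2395  0.007 ] [ 0.5683 -0.2355  0.007 ]
seat [ 0.5863 -0.1994  0.007 ] [ 0.5868 -0.199   0.007 ]
gb [0.5483 0.2451 0.    ] [0.5405 0.2427 0.    ]
L [0.5402 0.2137 0.112 ] [0.5566 0.2902 0.112 ]
R [0.5254 0.2045 0.112 ] [0.5389 0.2168 0.112 ]
rat [ 0.6278 -0.0019  0.    ] [ 0.6291 -0.006   0.    ]
scr [ 0.4307 -0.018   0.    ] [ 0.4469 -0.0071  0.    ]
mark [ 0.4697 -0.4291  0.    ] [ 0.4653 -0.4365  0.    ]
```

```bash
cat > fit.py <<'E'
from h import *
from scipy.optimize import minimize
def proj(cam,P):
    c=ctrl.camera_info(cam); R=np.array(c["rotation"]); q=(np.atleast_2d(P)-c["origin"])@R*[1,-1,-1]
    return cv2.projectPoints(q,np.zeros(3),np.zeros(3),np.array(c["intrinsics"]),np.array(c["D"]))[0][:,0]
body=np.array([(80,-24),(98,-20),(105,2),(98,20),(74,32),(59,32),(44,26),(18,0)],float)
def render(cam,p,z,S=4):
    x,y,a=p; R=np.array([[np.cos(a),-np.sin(a)],[np.sin(a),np.cos(a)]])
    im=np.zeros((400*S,640*S),np.uint8)
    W=lambda q:(proj(cam,np.c_[np.array(q)/1000@R.T+[x,y],np.full(len(q),z+.007)])*S).round().astype(np.int32)
    mm=np.linalg.norm(proj(cam,[[x,y,z]])-proj(cam,[[x,y+.01,z]]))*S/10
    th=np.linspace(0,6.3,40); eye=np.c_[-40+17.5*np.cos(th),17.5*np.sin(th)]
    for q,w in((body,14),(np.array([(-20,0.),(20,0)]),16),(np.array([(20,0.),(36,-24),(79,-24)]),10),(eye,14)):
        cv2.polylines(im,[W(q)],False,255,max(1,int(round(w*mm))))
    return cv2.resize(im,(640,400),interpolation=cv2.INTER_AREA)/255.
def fit(masks,p0,z):
    f=lambda p:sum(np.abs(render(c,p,z)-m).sum()/m.sum() for c,m in masks.items())
    r=minimize(f,p0,method="Nelder-Mead",options=dict(initial_simplex=np.array(p0)+np.array([[0,0,0],[.01,0,0],[0,.01,0],[0,0,.12]])))
    return r.x,r.fun
E
python3 - <<'E'
from fit import *
np.set_printoptions(precision=4,suppress=True)
M={}
for c in("top","side"):
    r=ctrl.cut_out("snap_hook",c); print(c,[(round(q["conf"],2),np.round(q["rect"])) for q in r[:2]])
    g=[q for q in r if 330<q["rect"][0]<410]
    if g: M[c]=np.array(g[0]["pixels"],float)
p0=[.518,-.179,-.56]
for m in [M]+[{c:M[c]} for c in M]: print(list(m),*fit(m,p0,0))
p,_=fit(M,p0,0)
a=cv2.imread("pics/top0.png"); b=cv2.imread("pics/side0.png")
z=lambda i,x,y,w,h:cv2.resize(i[y:y+h,x:x+w],(400,300),interpolation=cv2.INTER_CUBIC)
def ov(i,c):
    i=i.copy(); e=cv2.findContours((render(c,p,0)>.5).astype(np.uint8),0,2)[0]; cv2.drawContours(i,e,-1,(0,0,255),1); return i
cv2.imwrite("pics/crop1.png",np.vstack([np.hstack([z(a,170,155,80,60),z(b,160,155,80,60)]),np.hstack([z(ov(a,"top"),335,165,80,60),z(ov(b,"side"),330,200,80,60)])]))
E
```

```text
top [(0.64, array([375., 194.,  43.,  50.]))]
side []
['top'] [ 0.5263 -0.1834 -0.6109] 0.20392156862745098
['top'] [ 0.5263 -0.1834 -0.6109] 0.20392156862745098
```

View pics/crop1.png

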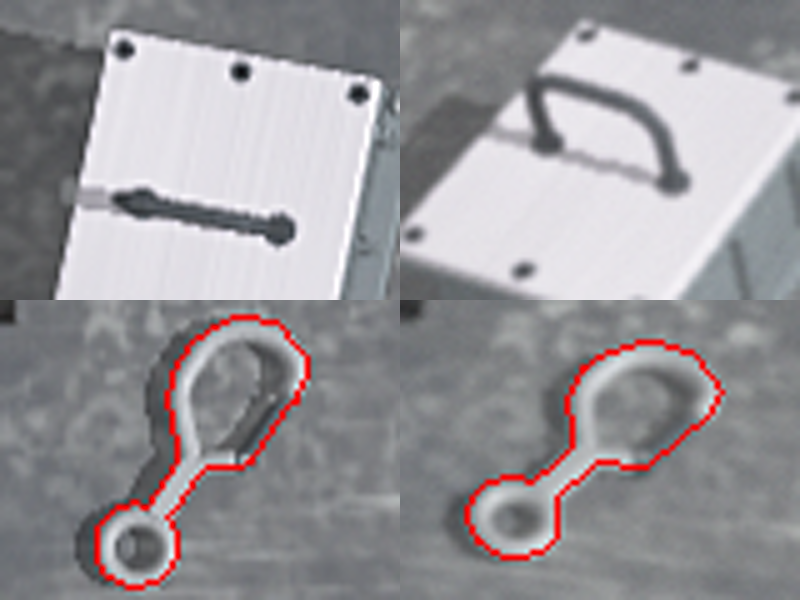

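The fitted outline (from the top view) lies on the hook in both views. The bow's weld pads show at top (198,196) and (226,201), and at side (189,184) and (214.5,191.5).

Run:
```python
from fit import *
np.set_printoptions(precision=4,suppress=True)
P={}
for n,t,s in(("L",(197.6,195.4),(189,183.6)),("R",(225.6,200.2),(214.2,191.2))):
    P[n]=(at_z("top",t,.093),at_z("side",s,.093)); print(n,*P[n],*tri(t,s))
    P[n]=(P[n][0]+P[n][1])/2
d=P["L"]-P["R"]; yaw=np.arctan2(-d[0],d[1]); print("span",np.linalg.norm(d),"yaw",yaw,np.degrees(yaw))
# gearbox cover edge yaw from top: left edge
q=[at_z("top",x,.092) for x in((170+108/5,155+32/5),(170+382/5,155+80/5))]; e=q[0]-q[1]; print("edge",np.linalg.norm(e),np.degrees(np.arctan2(-e[0],e[1])))
o=ctrl.get_obs();R=o["ee_rot"]
hook=np.array([.5263,-.1834]);a=-.611
t=np.array([*hook,.15]);print("t",o["t"],"move mm tool",R.T@(t-o["tcp_pos"])*1000)
print("tool yaw",np.degrees(np.arctan2(R[1,0],R[0,0])),"need x yaw",np.degrees(a)+180)
```

```text
L [0.5515 0.2868 0.093 ] [0.5497 0.2851 0.093 ] [0.5519 0.2871 0.0905] 0.0009765609769343692
R [0.5369 0.2111 0.093 ] [0.5347 0.2114 0.093 ] [0.5369 0.2122 0.0905] 0.000925722942119764
span 0.07618109113436197 yaw -0.19538399579461715 -11.194678343433388
edge 0.15180509208372037 -11.310054521084794
t 1.1 move mm tool [-554.047  -635.3348   64.5943]
tool yaw 167.00577927158483 need x yaw 144.9922787175067
```

```bash
r='{"gripper":-1,"travel":[-0.852,-0.977,0],"angular":[0,0,0]}'; python3 -m creep '[{"gripper":-1,"travel":[-0.852,-0.977,0],"angular":[0,0,0]},{"gripper":-1,"travel":[-0.852,-0.977,0],"angular":[0,0,0]},{"gripper":-1,"travel":[-0.852,-0.977,0],"angular":[0,0,0]},{"gripper":-1,"travel":[-0.852,-0.977,0],"angular":[0,0,0]},{"gripper":-1,"travel":[-0.852,-0.977,0],"angular":[0,0,0]},{"gripper":-1,"travel":[-0.852,-0.977,0],"angular":[0,0,0]},{"gripper":-1,"travel":[-0.852,-0.977,0],"angular":[0,0,0]},{"gripper":-1,"travel":[-0.852,-0.977,0],"angular":[0,0,0]},{"gripper":-1,"travel":[-0.852,-0.977,0],"angular":[0,0,0]},{"gripper":-1,"travel":[-0.852,-0.977,0],"angular":[0,0,0]},{"gripper":-1,"travel":[-0.852,-0.977,0],"angular":[0,0,0]},{"gripper":-1,"travel":[-0.852,-0.977,0],"angular":[0,0,0]},{"gripper":-1,"travel":[-0.852,-0.977,0],"angular":[0,0,0]},{"gripper":-1,"travel":[-0.852,-0.977,0],"angular":[0,0,0]},{"gripper":-1,"travel":[-0.852,-0.977,0],"angular":[0,0,0]},{"gripper":-1,"travel":[-0.852,-0.977,0],"angular":[0,0,0]},{"gripper":-1,"travel":[-0.852,-0.977,0],"angular":[0,0,0]},{"gripper":-1,"travel":[-0.852,-0.977,0],"angular":[0,0,0]},{"gripper":-1,"travel":[-0.852,-0.977,0],"angular":[0,0,0]},{"gripper":-1,"travel":[-0.852,-0.977,0],"angular":[0,0,0]}]'
python3 -m creep '[{"gripper":-1,"travel":[-0.852,-0.977,0],"angular":[0,0,0]},{"gripper":-1,"travel":[-0.852,-0.977,0],"angular":[0,0,0]},{"gripper":-1,"travel":[-0.852,-0.977,0],"angular":[0,0,0]},{"gripper":-1,"travel":[-0.852,-0.977,0],"angular":[0,0,0]},{"gripper":-1,"travel":[-0.852,-0.977,0],"angular":[0,0,0]},{"gripper":-1,"travel":[-0.852,-0.977,0],"angular":[0,0,0]},{"gripper":-1,"travel":[0,0,0.8],"angular":[0,0,0.92]},{"gripper":-1,"travel":[0,0,0.8],"angular":[0,0,0.92]},{"gripper":-1,"travel":[0,0,0.8],"angular":[0,0,0.92]},{"gripper":-1,"travel":[0,0,0.8],"angular":[0,0,0.92]}]'
cat >> h.py <<'E'
def delta(x,y,z,yaw):  # rows' units needed to bring TCP there (translation first, in the tool's axes now)
    o=ctrl.get_obs();R=o["ee_rot"];d=R.T@(np.array([x,y,z])-o["tcp_pos"])*1000
    w=(np.degrees(np.arctan2(R[1,0],R[0,0]))-yaw+180)%360-180
    print("t %.2f"%o["t"],"tcp",o["tcp_pos"].round(4),"d mm",d.round(1),"turn z deg %.1f"%w,"width %.3f gf %.1f"%(o["width"],o["gripper_force"]),"F",o["force"].round(1),"tilt",R[:,2].round(4))
E
python3 -c "
from h import *
delta(.5263,-.1834,.003,145)"
```

```text
t: 3.6
tcp_pos: [0.435, -0.0126, 0.2148]
ee_rot: [[-0.974, 0.225, 0.0], [0.225, 0.974, -0.0], [-0.0, 0.0, -1.0]]
force: [-0.1, 0.5, -0.1]
width: 0.995
gripper_force: 0.0
t: 4.85
tcp_pos: [0.5261, -0.1831, 0.134]
ee_rot: [[-0.817, 0.577, 0.0], [0.577, 0.817, -0.0], [-0.0, -0.0, -1.0]]
force: [-1.2, 0.3, 0.0]
width: 1.001
gripper_force: 0.0
t 4.85 tcp [ 0.5261 -0.1831  0.134 ] d mm [ -0.3  -0.2 131. ] turn z deg -0.3 width 1.001 gf 0.0 F [-1.2  0.3  0. ] tilt [ 1.e-04 -1.e-04 -1.e+00]
```

```bash
python3 -m creep '[{"gripper":-1,"travel":[0,0,1],"angular":[0,0,0]},{"gripper":-1,"travel":[0,0,1],"angular":[0,0,0]},{"gripper":-1,"travel":[0,0,1],"angular":[0,0,0]},{"gripper":-1,"travel":[0,0,1],"angular":[0,0,0]},{"gripper":-1,"travel":[0,0,0.8],"angular":[0,0,0]},{"gripper":-1,"travel":[0,0,0.4],"angular":[0,0,0]},{"gripper":1,"travel":[0,0,0],"angular":[0,0,0]},{"gripper":1,"travel":[0,0,0],"angular":[0,0,0]},{"gripper":1,"travel":[0,0,0],"angular":[0,0,0]},{"gripper":1,"travel":[0,0,0],"angular":[0,0,0]},{"gripper":1,"travel":[0,0,0],"angular":[0,0,0]},{"gripper":1,"travel":[0,0,0],"angular":[0,0,0]},{"gripper":1,"travel":[0,0,0],"angular":[0,0,0]},{"gripper":1,"travel":[0,0,0],"angular":[0,0,0]}]' 50
```

```text
t: 6.6
tcp_pos: [0.5262, -0.1829, 0.0046]
ee_rot: [[-0.818, 0.575, 0.0], [0.575, 0.818, 0.0], [0.0, 0.0, -1.0]]
force: [-0.0, 0.8, -0.1]
width: 0.168
gripper_force: 50.0
```

```bash
python3 -m creep '[{"gripper":1,"travel":[0,0,-0.5],"angular":[0,0,0]},{"gripper":1,"travel":[0,0,-1],"angular":[0,0,0]},{"gripper":1,"travel":[0,0,-1],"angular":[0,0,-0.99]},{"gripper":1,"travel":[0,0,-1],"angular":[0,0,-0.99]},{"gripper":1,"travel":[0,0,-1],"angular":[0,0,-0.99]},{"gripper":1,"travel":[0,0,-1],"angular":[0,0,-0.99]},{"gripper":1,"travel":[0,0,-1],"angular":[0,0,0]},{"gripper":1,"travel":[0,0,-1],"angular":[0,0,0]},{"gripper":1,"travel":[0,0,-0.5],"angular":[0,0,0]},{"gripper":1,"travel":[0.243,0.945,0],"angular":[0,0,0]},{"gripper":1,"travel":[0.243,0.945,0],"angular":[0,0,0]},{"gripper":1,"travel":[0.243,0.945,0],"angular":[0,0,0]},{"gripper":1,"travel":[0.243,0.945,0],"angular":[0,0,0]},{"gripper":1,"travel":[0.243,0.945,0],"angular":[0,0,0]},{"gripper":1,"travel":[0.243,0.945,0],"angular":[0,0,0]},{"gripper":1,"travel":[0.243,0.945,0],"angular":[0,0,0]},{"gripper":1,"travel":[0.243,0.945,0],"angular":[0,0,0]},{"gripper":1,"travel":[0.243,0.945,0],"angular":[0,0,0]},{"gripper":1,"travel":[0.243,0.945,0],"angular":[0,0,0]}]'
python3 -m creep '[{"gripper":1,"travel":[0.243,0.945,0],"angular":[0,0,0]},{"gripper":1,"travel":[0.243,0.945,0],"angular":[0,0,0]},{"gripper":1,"travel":[0.243,0.945,0],"angular":[0,0,0]},{"gripper":1,"travel":[0.243,0.945,0],"angular":[0,0,0]},{"gripper":1,"travel":[0.243,0.945,0],"angular":[0,0,0]},{"gripper":1,"travel":[0.243,0.945,0],"angular":[0,0,0]},{"gripper":1,"travel":[0.243,0.945,0],"angular":[0,0,0]},{"gripper":1,"travel":[0.243,0.945,0],"angular":[0,0,0]},{"gripper":1,"travel":[0.243,0.945,0],"angular":[0,0,0]},{"gripper":1,"travel":[0.243,0.945,0],"angular":[0,0,0]},{"gripper":1,"travel":[0.243,0.945,0],"angular":[0,0,0]},{"gripper":1,"travel":[0.243,0.945,0],"angular":[0,0,0]},{"gripper":1,"travel":[0,0,0],"angular":[0,0,0]}]'
python3 - <<'E'
from fit import *
delta(.4966,.3529,.105,168.75)
a=snap("top","top1.png")[:,:,::-1];b=snap("side","side1.png")[:,:,::-1]
o=ctrl.get_obs();p=[*o["tcp_pos"][:2],np.radians(-11.25)];z=o["tcp_pos"][2]-.0046
def ov(i,c):
    i=i.copy(); e=cv2.findContours((render(c,p,z)>.5).astype(np.uint8),0,2)[0]; cv2.drawContours(i,e,-1,(0,0,255),1); return i
Z=lambda i,x,y,w,h:cv2.resize(i[y:y+h,x:x+w],(400,400),interpolation=cv2.INTER_CUBIC)
cv2.imwrite("pics/crop2.png",np.hstack([Z(ov(a,"top"),120,140,120,120),Z(ov(b,"side"),110,100,120,120)]))
E
```

```text
t: 8.98
tcp_pos: [0.5121, 0.0614, 0.2039]
ee_rot: [[-0.981, 0.196, -0.002], [0.196, 0.981, 0.0], [0.002, -0.0, -1.0]]
force: [-0.5, -0.0, -3.6]
width: 0.165
gripper_force: 50.0
t: 10.6
tcp_pos: [0.4961, 0.3538, 0.2037]
ee_rot: [[-0.981, 0.194, -0.002], [0.194, 0.981, -0.0], [0.002, -0.001, -1.0]]
force: [-0.7, -0.9, -3.1]
width: 0.164
gripper_force: 50.0
t 10.60 tcp [0.4961 0.3538 0.2037] d mm [-0.8 -0.7 98.7] turn z deg 0.1 width 0.164 gf 50.0 F [-0.7 -0.9 -3.1] tilt [-1.7e-03 -5.0e-04 -1.0e+00]
```

View pics/crop2.png

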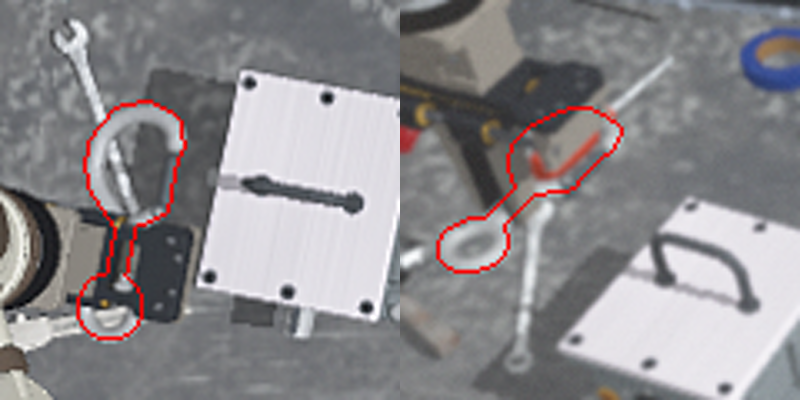

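The hook hangs level and matches the predicted outline in both views, with its mouth facing the left leg. I'll lower it and push on.

```bash
python3 -m creep '[{"gripper":1,"travel":[-0.03,-0.03,1],"angular":[0,0,0]},{"gripper":1,"travel":[0,0,1],"angular":[0,0,0]},{"gripper":1,"travel":[0,0,1],"angular":[0,0,0]},{"gripper":1,"travel":[0,0,0.8],"angular":[0,0,0]},{"gripper":1,"travel":[0,0,0.28],"angular":[0,0,0]},{"gripper":1,"travel":[0,0,0],"angular":[0,0,0]}]'
python3 -m creep '[{"gripper":1,"travel":[0,-0.5,0],"angular":[0,0,0]},{"gripper":1,"travel":[0,-0.5,0],"angular":[0,0,0]},{"gripper":1,"travel":[0,-0.4,0],"angular":[0,0,0]},{"gripper":1,"travel":[0,-0.4,0],"angular":[0,0,0]},{"gripper":1,"travel":[0,0,0],"angular":[0,0,0]}]'
python3 -c "
from h import *
delta(.4966,.3529,.1006,168.75)"
```

```text
t: 11.45
tcp_pos: [0.4977, 0.3517, 0.1026]
ee_rot: [[-0.981, 0.196, -0.0], [0.196, 0.981, -0.0], [0.0, -0.0, -1.0]]
force: [-0.1, 0.9, -2.9]
width: 0.162
gripper_force: 50.0
t: 12.08
tcp_pos: [0.488, 0.3078, 0.1033]
ee_rot: [[-0.98, 0.197, -0.001], [0.197, 0.98, 0.002], [0.001, 0.001, -1.0]]
force: [-4.5, 3.9, -1.2]
width: 0.166
gripper_force: 50.0
t 12.07 tcp [0.488  0.3078 0.1033] d mm [ 0.5 45.9  2.7] turn z deg -0.1 width 0.166 gf 50.0 F [-4.5  3.9 -1.2] tilt [-0.001   0.0016 -1.    ]
```

```bash
python3 -m creep '[{"gripper":1,"travel":[0,-0.4,0],"angular":[0,0,0]},{"gripper":1,"travel":[0,-0.32,0],"angular":[0,0,0]},{"gripper":1,"travel":[0,-0.28,0],"angular":[0,0,0]},{"gripper":1,"travel":[0,0,0],"angular":[0,0,0]}]'
python3 - <<'E'
from h import *
delta(.4966,.3529,.1006,168.75)
a=snap("top","top2.png")[:,:,::-1];b=snap("side","side2.png")[:,:,::-1]
Z=lambda i,x,y,w,h:cv2.resize(i[y:y+h,x:x+w],(400,400),interpolation=cv2.INTER_CUBIC)
cv2.imwrite("pics/crop3.png",np.hstack([Z(a,150,150,80,80),Z(b,150,130,80,80)]))
E
```

```text
t: 12.58
tcp_pos: [0.4841, 0.2824, 0.1028]
ee_rot: [[-0.98, 0.197, 0.001], [0.197, 0.98, -0.001], [-0.001, -0.001, -1.0]]
force: [-0.7, -0.1, -4.4]
width: 0.165
gripper_force: 50.0
t 12.57 tcp [0.4841 0.2824 0.1028] d mm [ 1.7 71.6  2.1] turn z deg -0.1 width 0.165 gf 50.0 F [-0.7 -0.1 -4.4] tilt [ 5.e-04 -7.e-04 -1.e+00]
```

View pics/crop3.png

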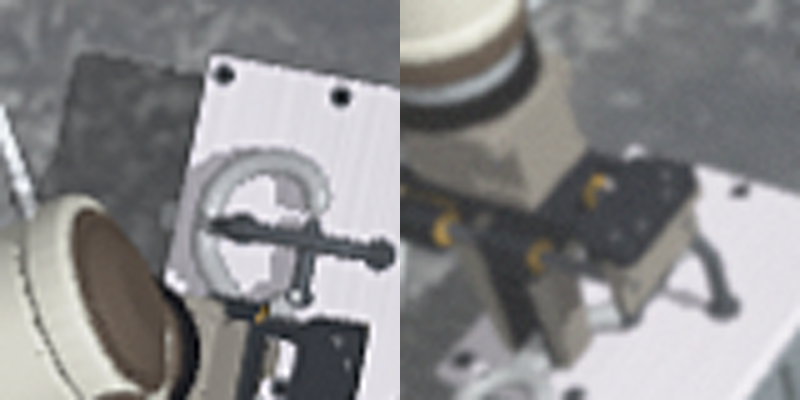

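The force rose to about 6 N and then fell to zero. The top view shows the leg inside the hook, near crop (237,228), and the gate lying straight and shut at (305,255). I'll back off to centre the leg, lower the hook, release it and withdraw.

```bash
python3 -m creep '[{"gripper":1,"travel":[0,0.28,0],"angular":[0,0,0]},{"gripper":1,"travel":[0,0.28,0],"angular":[0,0,0]},{"gripper":1,"travel":[0,0,0.08],"angular":[0,0,0]},{"gripper":1,"travel":[0,0,0.08],"angular":[0,0,0]},{"gripper":1,"travel":[0,0,0.05],"angular":[0,0,0]},{"gripper":1,"travel":[0,0,0],"angular":[0,0,0]}]'
```

```text
t: 13.42
tcp_pos: [0.4865, 0.2969, 0.0972]
ee_rot: [[-0.981, 0.196, -0.0], [0.196, 0.981, -0.0], [0.0, -0.0, -1.0]]
force: [0.2, 0.5, -3.8]
width: 0.169
gripper_force: 50.0
```

```bash
python3 -m creep '[{"gripper":0.5,"travel":[0,0,0.01],"angular":[0,0,0]},{"gripper":0.2,"travel":[0,0,0],"angular":[0,0,0]},{"gripper":0.2,"travel":[0,0,0],"angular":[0,0,0]},{"gripper":0.2,"travel":[0,0,0],"angular":[0,0,0]},{"gripper":0.2,"travel":[0,0,-0.4],"angular":[0,0,0]},{"gripper":0.2,"travel":[0,0,-0.8],"angular":[0,0,0]},{"gripper":0.2,"travel":[0,0,-1],"angular":[0,0,0]},{"gripper":0.2,"travel":[0,0,-1],"angular":[0,0,0]},{"gripper":0.2,"travel":[0,0,-1],"angular":[0,0,0]},{"gripper":0.2,"travel":[1,0,-1],"angular":[0,0,0]},{"gripper":0.2,"travel":[1,0,-1],"angular":[0,0,0]},{"gripper":0.2,"travel":[1,0,0],"angular":[0,0,0]},{"gripper":0.2,"travel":[1,0,0],"angular":[0,0,0]},{"gripper":0.2,"travel":[0,0,0],"angular":[0,0,0]}]'
python3 - <<'E'
from h import *
a=snap("top","top3.png")[:,:,::-1];b=snap("side","side3.png")[:,:,::-1]
Z=lambda i,x,y,w,h:cv2.resize(i[y:y+h,x:x+w],(400,400),interpolation=cv2.INTER_CUBIC)
cv2.imwrite("pics/crop4.png",np.hstack([Z(a,150,150,100,100),Z(b,140,130,100,100)]))
for n,ref in(("ratchet",(.628,-.003)),("screwdriver_2",(.431,-.018)),("marker",(.470,-.429))):
    for r in ctrl.pinpoint(n,"top")[:1]: print(n,at_z("top",r["point"][::-1],0)[:2]-ref)
E
```

```text
t: 15.18
tcp_pos: [0.3879, 0.3171, 0.253]
ee_rot: [[-0.981, 0.195, 0.001], [0.195, 0.981, 0.001], [-0.001, 0.001, -1.0]]
force: [0.1, 0.4, 0.4]
width: 0.399
gripper_force: 0.0
ratchet [0.00488673 0.00744985]
screwdriver_2 [-0.00012637  0.00924618]
marker [ 0.00271435 -0.00453273]
```

View pics/crop4.png

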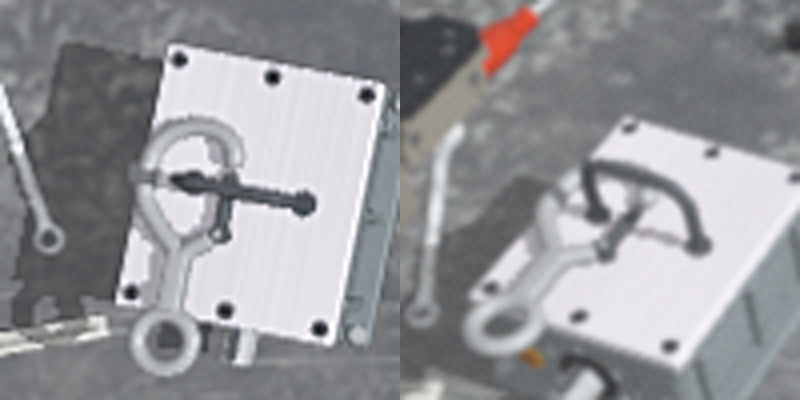

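The hook lies flat on the cover with the left leg inside it (side crop (597,213)) and the gate shut from its pivot to the nose. The bystanders have not moved.

```bash
python3 -c "
from bench import ctrl
print(ctrl.hand_in())"
```

```text
the job is handed in; nothing more can be done
None
```

I clipped the snap hook onto the left leg of the lifting bow and handed the job in at about 15 s; in the last pictures the gate looks shut, the hook lies flat on the cover and is released, and the bystanders are within about 10 mm of where they started. The judge's result was not shown.

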